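Open a tab-lock dust filter

TASK

Open the dust filter so that its cartridge can be changed: squeeze both tabs of its cap, turn the cap anticlockwise (seen from above) until it comes gently up against its stop, lift it off and set it down gently, knob up, in the empty compartment of the parts tray. Do not force the cap at any point, and leave everything else where it is.

Things in the scene. Friction and masses are not known exactly. Their poses are not given: they have to be found in the camera images.
- cap: black plastic cap of the filter, loose, 0.2 to 0.4 kg, 52 mm high. Origin: centre of its flat underside; z up through the knob. Squeeze tabs on its +y and -y sides, bayonet lugs on its +x and -x sides (half-turn symmetric). 76 mm across, 89 mm over the lugs, 100 mm over the bolt ends. Locked in the filter, its axes are parallel to the filter's.
- cap_grip (a point): middle of the cap's knob, on its axis, 35 mm above its underside. Knob: a fixed hub 40 mm long (y) by 30 mm (x); off each end stands an upright ribbed tab, 24 mm wide (x), reaching from 17 mm below this point to 17 mm above: 66 mm over the tabs at rest, 54 mm squeezed right in, along the cap's y. The canister's rim, 104 mm across, tops out 17 mm below this point: keep fingers above it.
- tab_a (a joint): how far the tab on the cap's +y side is squeezed in, m: 0 at rest, 0.006 right in; its spring takes 3 N to start, 8 N right in. Each tab carries a flat bolt that stands in a notch of the canister's rim and stops the cap turning; it is clear of the notch from about 0.0046.
- tab_b (a joint): the same for the tab on the cap's -y side.
- filter: grey dust filter, fixed to the bench by a 124 mm square foot: upright canister 104 mm across, a brass pipe stub on its +y and -y sides reaching 92 mm from the axis. Origin: on the canister's axis, on the bench; z up. The underside of the seated cap is 100 mm, the rim 118 mm above the bench. Turning the cap meets 0.1 to 0.3 N m of drag; at the stop it rises steeply, and 0.6 N m there is plenty.
- filter_mouth (a point): centre of the canister's mouth, level with the rim. In it a bayonet ring has ledges over the cap's lugs and two gaps to let them out. A stop at the far side of each gap halts the lugs, 40 to 65 degrees anticlockwise (from above) of the locked place: it differs on each filter and is not measured. The lugs are free to lift within 4 degrees of the stop. A spring pushes the cap up with 16 N, and 3 mm up in the gaps.
- tray: aluminium parts tray fixed on the bench, 165 mm (x) by 290 mm (y), walls 24 mm high and 4 mm thick, a divider across the middle makes two compartments of about 157 by 139 mm. Origin: centre of its underside. The compartment on its +y side is empty; the other holds a spare cartridge 70 mm high and a small seal.
- tray_empty (a point): centre of the floor of the tray's empty compartment, 4 mm above the bench.
- spanner: open spanner, 150 mm, lying in front of the filter; to be left alone. Origin: underside.
- spare_cartridge: paper cartridge, 53 mm across and 70 mm high, standing in the full tray compartment; to be left alone. Origin: underside.
- spare_seal: rubber ring, 48 mm across, in the full tray compartment; to be left alone. Origin: underside.
- tube_tall: cream tube, 80 mm across and 130 mm high, standing at the back; to be left alone. Origin: underside.
- tube_short: cream tube, 72 mm across and 70 mm high, standing at the back; to be left alone. Origin: underside.
- pencil_grinder: pencil-shaped air grinder lying at the back, 200 mm long; to be left alone. Origin: underside.
- cutting_oil: white plastic bottle, 52 mm across and 110 mm high, at the back; to be left alone. Origin: underside.
There are look-alikes about, which are no part of the job. Several things have the shape of the cap; the one meant has the colours described above.

How it is judged (in metres and radians):
On the way, in this order (a step that is already met when the one before it is completed fails the run):
1. both tabs are squeezed in while the cap sits locked in the filter (value of joint each of tab_a, tab_b above 0.004 m and distance between cap_grip and filter below 0.142 m and angle between the x axis of cap and the x axis of filter, either way round below 0.25 rad), for 0.1 s.
2. the cap is turned clear of the ledges while it still sits in the canister (angle between the x axis of cap and the x axis of filter, either way round above 0.5 rad and distance between cap_grip and filter below 0.142 m), for 0.1 s.
3. the cap is lifted off the canister (z of cap_grip in the frame of filter above 0.16 m), for 0.1 s.
At the end, for the whole second after the job is handed in: the cap lies flat and at rest on the floor of the tray's empty compartment (underside within 3 mm of the floor, tilt under 0.06 rad), knob up, wholly inside its walls, let go (z of cap in the frame of tray_empty below 0.003 m and x of cap in the frame of tray_empty between -0.045 and 0.045 m and y of cap in the frame of tray_empty between -0.03 and 0.03 m and angle between cap's own z axis and vertical below 0.06 rad and linear speed of cap below 0.02 m/s); the robot touches nothing.
It fails at once if the cap is forced against the filter with more than 60 N, its spring included (contact force between cap and filter above 60 N).
It fails at once if the cap is dropped or banged into the tray (inside the tray it moves faster than 0.4 m/s, or with more than 60 N) (contact force between cap and tray above 60 N or (z of cap in the frame of tray_empty below 0.02 m and horizontal distance between cap and tray_empty below 0.06 m and linear speed of cap above 0.4 m/s)).
It fails at once if a bystander is moved more than 15 mm (distance of any of spanner, spare_cartridge, spare_seal, tube_tall, tube_short, pencil_grinder, cutting_oil from where it was at the start of the episode above 0.015 m).
It also fails if it takes over 61 s, if anything falls off the work surface, if the arm or the gripper's body presses on something with over 40 N, if the wrist force passes 120 N, or if a joint passes its speed limit or range.

ROBOT

A 6-joint arm with a two-finger parallel gripper is mounted at the origin on the work surface. World frame = base frame: x ahead of the robot, y to its left, z up, the work surface at z = 0. Lengths are in mm, angles in rad, forces in N, time in s.
With the tool pointing down it reaches from about 275 to 850 mm from the base axis. Payload 5.2 kg.
Tool frame: the origin (TCP) lies at the very end of the fingers, on their centre line; the grasp point (between the pads) lies r.grip_depth behind it (r.grip_depth is the distance from the TCP to the grasp point, in mm); z points along the fingers, y is the line along which they close (so a half turn about z gives the same grasp; the last joint's range is limited). The gripper opens to 85 mm and grips with 20 to 120 N. Pads are 22 mm wide; open, the fingers measure 114 mm over their backs; the gripper's body (76 mm by 85 mm) begins 54 mm behind the grasp point. The pads swing forward as they close: fully open they stand 13 mm farther back than shut.
Start: joints at [-1.465, 0.259, 1.535, -0, 1.348, -0.203], TCP at [167.175, -523.982, 203.71] pointing down, gripper open.
Joint ranges: [-3.14, 3.14], [-0.91, 2.08], [0.19, 2.58], [-1.22, 4.36], [0.22, 2.71], [-3.12, 3.12]. Speed limits (rad/s): [2.57, 2.57, 3.14, 3.14, 3.14, 3.14].

INTERFACE

Orientations are given as a unit quaternion [x, y, z, w].
In Python, from bench import r gives the robot as it stands.
- The arm moves only by the shell command python3 -m creep 'ROWS'. ROWS is a JSON object of lists of equal length, an entry for each row: "gripper": the closure, from 0 (fully open) to 1 (shut); "linear": the shift along the world's x, y, z in mm, a list of three; "turn": the turn, a rotation vector about the world's x, y, z in degrees, a list of three. A call has exactly 5 rows; each row shifts and turns the commanded pose from where the row before left it; what a row does not reach is not made up. A row lasts 1/10 s, in which the tool goes at most 50 mm and 8.59 degrees, less where a joint would pass 70% of its speed; a pose out of reach is approached as far as the arm can. A call is refused whole if a number of a shift passes 50 or a number of a turn 8.59, either way. A call with a gripper value outside its range is refused whole. The fingers move at their own pace and stop on an object; the grip force is fixed at half the most. Time passes only in rows, so rows that do not move let the fingers close, or fill a call up. It gives the time, the measured TCP pose, the force, the opening and the grip force at its end, in the units of the state.
- r.read_state(): the state, without advancing time (a new reading comes with each control period).
- r.grab_frame(name): name is "side" or "top" or "wrist"; returns a dict with "img" (420x560x3 uint8, blue, green, red), "intrinsics" (3x3 intrinsics, pixels), "pose" (4x4, takes a point from camera to world coordinates). Camera axes: x right, y up, looking along -z (the intrinsics and any distortion apply to the point x, -y, -z); pixel columns grow to the right and rows downward; lengths in mm; the calibration is good to about 2 mm. The wrist camera is an equidistant fisheye: a pixel r from the principal point sees the ray r / f radians off the axis. A picture is of the moment at which its call begins. There is no depth.
- r.close_job(): hands the job in; it is judged then, once.
The state is a dict: "t": time; "joints": joint angles; "qvel": joint speeds; "tau": joint torques, N m; "ee_pos": TCP position; "orientation": TCP orientation; "ft_force": force on the tool from outside, world axes, zero at the start; "moment": the same for the moment, N m; "width": opening from 0.0 (shut) to 1.0 (fully open); "grip_force": force on a finger pad.
Only numpy, scipy, OpenCV 4.12 (cv2) and the standard library are available. Lean on these libraries where they do the work, as an engineer would, in place of code of your own. Each camera call takes 0.05 s, during which the arm holds its last target. There are 200 camera calls.

## Working session

There is one attempt and no reset: what is moved stays moved. The work goes in short steps, Python scripts to look and compute and a shell command to move; the robot and the scene stay as the last step left them, time stands still between calls to the robot, and variables do not carry over. Pictures are saved under pics/ and viewed, at most 10 in all, crops included, and the job is handed in when it is done.

```bash
ls; mkdir -p pics; python3 - <<'E'
from bench import r
import cv2
s=r.read_state();print(s,r.grip_depth)
for n in("side","top"):
    f=r.grab_frame(n);cv2.imwrite(f"pics/{n}0.png",f["img"]);print(n,f["intrinsics"].tolist(),f["pose"].round(3).tolist(),[k for k in f])
E
```

```text
pics
{'t': 0.0, 'joints': array([-1.46479776e+00,  2.59332771e-01,  1.53607894e+00, -1.51748314e-05,
        1.34796252e+00, -2.02782578e-01]), 'qvel': array([-0.00019431, -0.00152952,  0.00023307, -0.00160318, -0.00094043,
       -0.00018445]), 'tau': array([-1.51870492e-03, -4.46035659e+01, -2.90574342e+01, -3.87701875e-04,
        1.18045101e-02, -5.49735958e-06]), 'ee_pos': array([ 167.10907651, -523.40943484,  202.88188332]), 'orientation': array([ 9.88104780e-01,  1.53779549e-01,  3.57005540e-05, -8.90103423e-04]), 'ft_force': array([0.6601672 , 0.01877423, 0.6134615 ]), 'moment': array([ 2.59952739e-02, -1.98606628e-02,  5.30664442e-05]), 'grip_force': 0.0, 'width': 0.9991126748835671} 18.700000000000003
side [[471.9773007106196, 0.0, 286.610084223088], [0.0, 471.9773007106196, 208.37511679625712], [0.0, 0.0, 1.0]] [[0.984, 0.137, -0.114, 459.925], [-0.178, 0.724, -0.666, -716.09], [-0.009, 0.676, 0.737, 917.023], [0.0, 0.0, 0.0, 1.0]] ['img', 'intrinsics', 'pose']
top [[545.2919007182808, 0.0, 280.5239221782011], [0.0, 545.2919007182808, 214.2227370993044], [0.0, 0.0, 1.0]] [[-0.006, 0.996, -0.089, 490.991], [-1.0, -0.007, -0.011, 19.754], [-0.012, 0.089, 0.996, 1260.565], [0.0, 0.0, 0.0, 1.0]] ['img', 'intrinsics', 'pose']
```

View pics/side0.png

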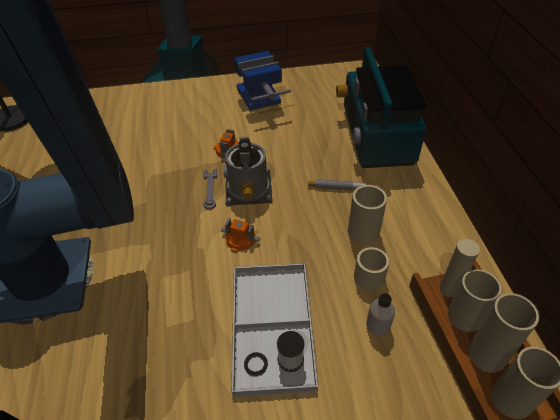

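View pics/top0.png

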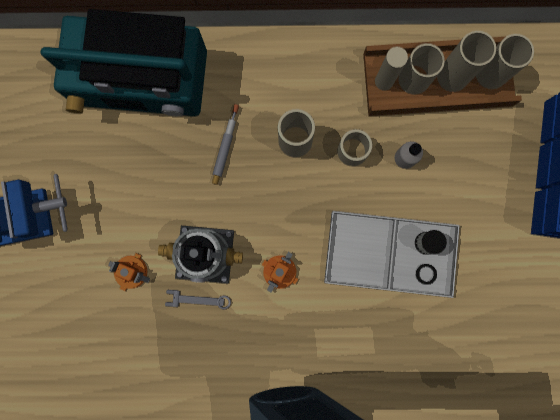

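The side view shows the filter at about (247,175), the tray centre at about (274,328) and orange look-alike caps at (228,143) and (240,235). In the top view the filter is at about (200,255), the tray at (393,254), the orange caps at (128,271) and (280,271), and the spanner at (198,299). I'll enlarge these next.

```bash
python3 - <<'E'
import cv2,numpy as np
t=cv2.imread("pics/top0.png");s=cv2.imread("pics/side0.png")
g=lambda c:np.clip(255*(c/255.)**0.6,0,255).astype(np.uint8)
a=cv2.resize(g(t[215:295,150:255]),None,fx=7,fy=7,interpolation=cv2.INTER_CUBIC)
b=cv2.resize(g(s[125:215,195:300]),None,fx=6.5,fy=6.5,interpolation=cv2.INTER_CUBIC)
for im,(x0,y0),k in((a,(150,215),7),(b,(195,125),6.5)):
    for x in range(x0,x0+110,10):
        X=int((x-x0)*k);cv2.line(im,(X,0),(X,6),(0,255,0),1);cv2.putText(im,str(x),(X+2,12),0,.35,(0,255,0))
    for y in range(y0+5,y0+100,10):
        Y=int((y-y0)*k);cv2.line(im,(0,Y),(6,Y),(0,255,0),1);cv2.putText(im,str(y),(8,Y+4),0,.35,(0,255,0))
cv2.imwrite("pics/topc.png",a);cv2.imwrite("pics/sidec.png",b)
E
```

```text
(no output)
```

View pics/topc.png

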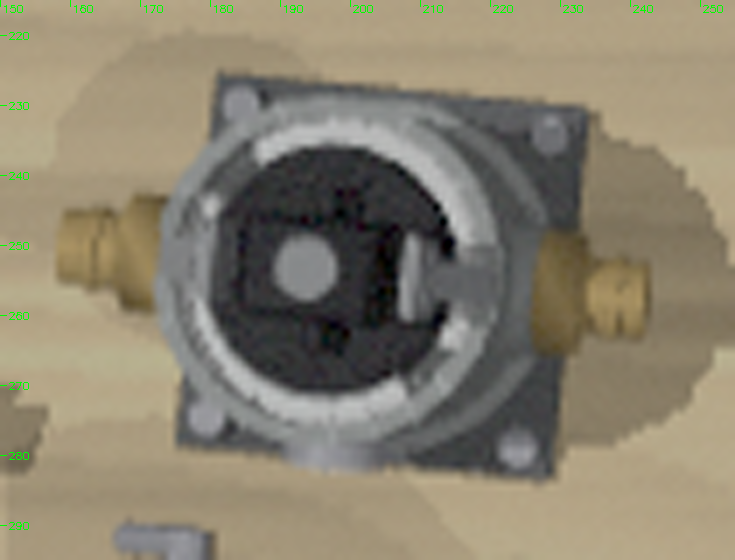

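View pics/sidec.png

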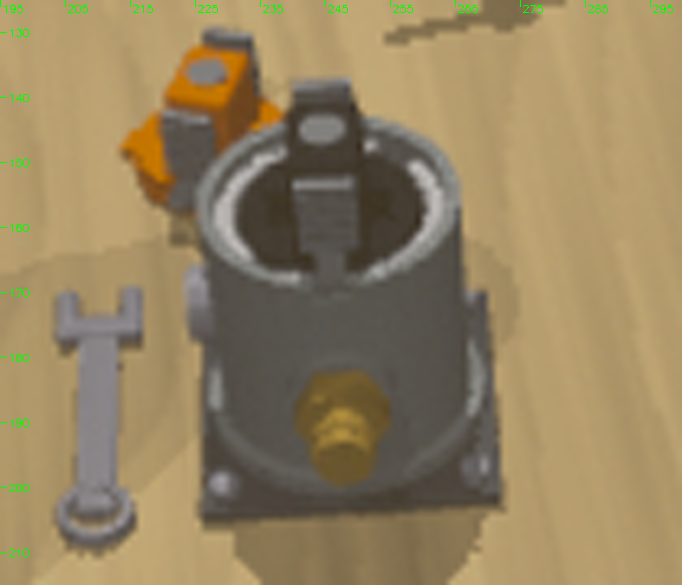

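Top crop: the disc on top of the hub is at (193.6,253.3). The pipe ends are at (158.3,250.7) and (242.6,257.6), and the foot corners at (181.4,225.3), (234,230.3), (229,283.3) and (175.7,278.6). Side crop: hub disc at (244.7,144.8), near tab top centre at (245,153.2), near pipe end at about (247.5,197).

```bash
cat > geo.py <<'E'
import numpy as np
C={"side":(np.array([[471.977,0,286.61],[0,471.977,208.375],[0,0,1]]),None),"top":(np.array([[545.292,0,280.524],[0,545.292,214.223],[0,0,1]]),None)}
from bench import r
import cv2
def load():
    import os,pickle
    if not os.path.exists("cal.pkl"):
        pickle.dump({n:{k:v for k,v in r.grab_frame(n).items() if k!="img"} for n in("side","top")},open("cal.pkl","wb"))
    return pickle.load(open("cal.pkl","rb"))
cal=load()
def ray(n,u,v,f=None):
    f=f or cal[n];K=f["intrinsics"];P=f["pose"]
    x,y=(u-K[0,2])/K[0,0],(v-K[1,2])/K[1,1]
    if n=="wrist":
        t=np.hypot(x,y);d=np.array([x/t*np.sin(t),-y/t*np.sin(t),-np.cos(t)]) if t>0 else np.array([0,0,-1.])
    else: d=np.array([x,-y,-1.])
    d=P[:3,:3]@d
    return P[:3,3],d/np.linalg.norm(d)
def atz(n,u,v,z,f=None):
    o,d=ray(n,u,v,f);return o+d*(z-o[2])/d[2]
def tri(*rays):
    A=np.zeros((3,3));b=np.zeros(3)
    for o,d in rays:
        M=np.eye(3)-np.outer(d,d);A+=M;b+=M@o
    p=np.linalg.solve(A,b);return p,[round(float(np.linalg.norm((np.eye(3)-np.outer(d,d))@(p-o))),1) for o,d in rays]
def proj(n,p):
    f=cal[n];q=f["pose"][:3,:3].T@(np.asarray(p)-f["pose"][:3,3]);K=f["intrinsics"]
    return (K@np.array([q[0],-q[1],-q[2]])/-q[2])[:2]
E
python3 - <<'E'
from geo import *
np.set_printoptions(precision=1,suppress=True)
print("hub",tri(ray("top",193.6,253.3),ray("side",244.7,144.8)))
a,b=atz("top",158.3,250.7,60),atz("top",242.6,257.6,60)
print("pipes",a,b,(a+b)/2,np.linalg.norm(a-b),"yaw",np.degrees(np.arctan2(-(a-b)[0],(a-b)[1])))
c=[atz("top",*p,8) for p in((181.4,225.3),(234,230.3),(229,283.3),(175.7,278.6))]
print("foot",np.mean(c,0),[np.linalg.norm(c[i]-c[i-1]) for i in range(4)])
d=c[0]-c[1]+c[3]-c[2];print("yaw",np.degrees(np.arctan2(-d[0],d[1])))
T=[(333,212),(459,221),(455,297),(327,286)]
c=[atz("top",*p,24) for p in T];print("tray",c,np.mean(c,0),[np.linalg.norm(c[i]-c[i-1]) for i in range(4)])
d=c[0]-c[1]+c[3]-c[2];ya=np.arctan2(-d[0],d[1]);e=np.mean(c,0)+71.5*np.array([-np.sin(ya),np.cos(ya),0])
e[2]=4;print("yaw",np.degrees(ya),"empty",e,"in side",proj("side",e),[proj("side",p) for p in c])
import cv2
im=cv2.imread("pics/side0.png")[250:400,220:330];im2=cv2.imread("pics/top0.png")[200:305,315:470]
A=cv2.resize(im,None,fx=4,fy=4);B=cv2.resize(im2,None,fx=2.3,fy=2.3)
o=np.zeros((600,A.shape[1]+B.shape[1],3),np.uint8);o[:,:A.shape[1]]=A;o[:B.shape[0],A.shape[1]:]=B;cv2.imwrite("pics/tray.png",o);print(o.shape)
E
```

```text
hub (array([512.4, 209.1, 151.7]), [0.7, 0.7])
pipes [519.6 302.8  60. ] [503.3 116.9  60. ] [511.5 209.9  60. ] 186.60275042308544 yaw -5.012381553652861
foot [512.  207.5   8. ] [np.float64(122.67261703422217), np.float64(122.12287635704315), np.float64(121.61078278140074), np.float64(122.6070683208173)]
yaw -5.5651539279211395
tray [array([605.8, -86. ,  24. ]), array([ 583.3, -370.9,   24. ]), array([ 412.8, -356. ,   24. ]), array([438.9, -70.1,  24. ])] [ 510.2 -220.7   24. ] [np.float64(167.74003325644662), np.float64(285.7671950865497), np.float64(171.1427737186977), np.float64(287.07322548457165)]
yaw -4.86137839947949 empty [ 516.3 -149.5    4. ] in side [270.1 297.3] [array([303.7, 263.3]), array([322.3, 384.6]), array([232.6, 393.1]), array([231.2, 268.7])]
(600, 796, 3)
```

View pics/tray.png

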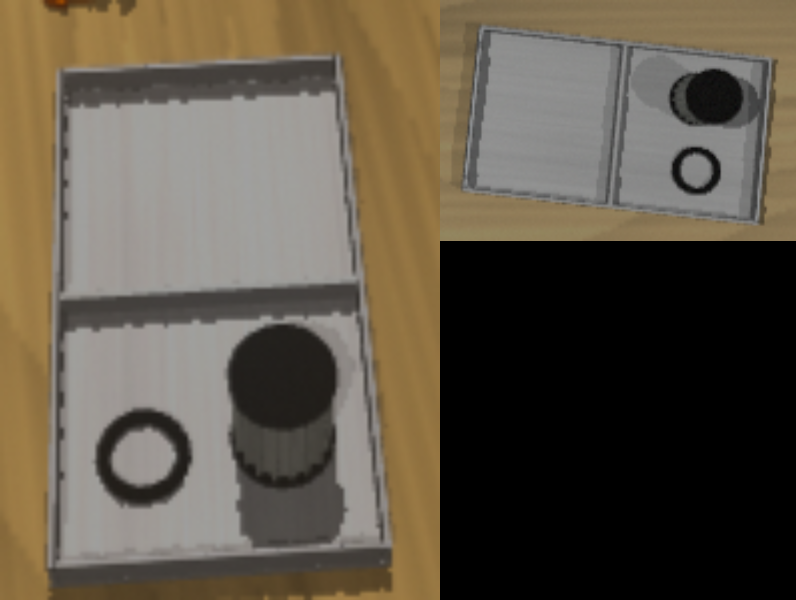

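The tray corners agree between the two views, and in the top view the +y compartment is empty. The hub top measures z≈152, as expected, and the filter is at about (512,208.5) with a yaw of about -5.3°. Next I'll move above it.

```bash
R='{"gripper":[0,0,0,0,0],"linear":[[17,36,2],[17,36,2],[17,36,2],[17,36,2],[17,36,2]],"turn":[[0,0,-1.2],[0,0,-1.2],[0,0,-1.2],[0,0,-1.2],[0,0,-1.2]]}'
python3 -m creep '{"gripper":[0,0,0,0,0],"linear":[[17,36,2],[17,36,2],[17,36,2],[17,36,2],[17,36,2]],"turn":[[0,0,-1.2],[0,0,-1.2],[0,0,-1.2],[0,0,-1.2],[0,0,-1.2]]}'
python3 -m creep '{"gripper":[0,0,0,0,0],"linear":[[17,36,2],[17,36,2],[17,36,2],[17,36,2],[17,36,2]],"turn":[[0,0,-1.2],[0,0,-1.2],[0,0,-1.2],[0,0,-1.2],[0,0,-1.2]]}'
python3 -m creep '{"gripper":[0,0,0,0,0],"linear":[[17,36,2],[17,36,2],[17,36,2],[17,36,2],[17,36,2]],"turn":[[0,0,-1.2],[0,0,-1.2],[0,0,-1.2],[0,0,-1.2],[0,0,-1.2]]}'
python3 -m creep '{"gripper":[0,0,0,0,0],"linear":[[17,36,2],[17,36,2],[17,36,2],[17,36,2],[0,0,0]],"turn":[[0,0,-1.2],[0,0,-1.2],[0,0,-1.2],[0,0,-1.2],[0,0,0]]}'
```

```text
t: 0.7
ee_pos: [252.5, -342.4, 213.6]
orientation: [0.995, 0.101, 0.0, -0.0]
ft_force: [-0.2, -0.9, 0.4]
width: 0.994
grip_force: 0.0
t: 1.2
ee_pos: [337.5, -162.4, 223.9]
orientation: [0.999, 0.049, 0.0, 0.0]
ft_force: [1.3, -0.3, -0.4]
width: 1.002
grip_force: 0.0
t: 1.7
ee_pos: [422.5, 17.7, 233.9]
orientation: [1.0, -0.003, 0.0, 0.0]
ft_force: [0.3, -0.9, -0.7]
width: 1.004
grip_force: 0.0
t: 2.2
ee_pos: [491.4, 163.8, 241.4]
orientation: [0.999, -0.043, 0.0, -0.001]
ft_force: [-0.3, -1.2, 0.7]
width: 0.996
grip_force: 0.0
```

```bash
cat > snap.py <<'E'
import sys,pickle,cv2;from bench import r
f=r.grab_frame("wrist");cv2.imwrite(f"pics/{sys.argv[1]}.png",f["img"]);pickle.dump(f,open(f"{sys.argv[1]}.pkl","wb"))
s=r.read_state();print(f["pose"].round(3).tolist(),f["intrinsics"].tolist(),s["ee_pos"],s["orientation"])
E
python3 snap.py w1
python3 -m creep '{"gripper":[0,0,0,0,0],"linear":[[10.5,22,0],[10,22.5,0],[0,0,0],[0,0,0],[0,0,0]],"turn":[[0,0,0],[0,0,0],[0,0,0],[0,0,0],[0,0,0]]}'
python3 snap.py w2
python3 - <<'E'
import cv2,numpy as np
a=cv2.imread("pics/w1.png");b=cv2.imread("pics/w2.png")
o=np.hstack([a,b])
cv2.imwrite("pics/w12.png",cv2.resize(o,(800,300)))
E
```

```text
[[-0.085, 0.955, 0.285, 563.974], [-0.996, -0.081, -0.026, 156.663], [-0.002, -0.286, 0.958, 411.606], [0.0, 0.0, 0.0, 1.0]] [[325.19226210127806, 0.0, 283.3750860921634], [0.0, 325.19226210127806, 212.56397391289732], [0.0, 0.0, 1.0]] [490.36326806 161.79982713 241.16382966] [ 9.99088103e-01 -4.26942686e-02 -4.01124693e-04 -3.31466320e-06]
t: 2.75
ee_pos: [510.1, 203.2, 241.6]
orientation: [0.999, -0.045, -0.0, 0.0]
ft_force: [-0.6, 0.0, -0.2]
width: 1.001
grip_force: 0.0
[[-0.089, 0.954, 0.286, 582.895], [-0.996, -0.086, -0.025, 196.094], [0.001, -0.287, 0.958, 411.773], [0.0, 0.0, 0.0, 1.0]] [[325.19226210127806, 0.0, 283.3750860921634], [0.0, 325.19226210127806, 212.56397391289732], [0.0, 0.0, 1.0]] [510.22709724 203.24528227 241.76733962] [ 9.98981876e-01 -4.51122145e-02 -1.67677963e-04  2.67202486e-04]
```

View pics/w12.png

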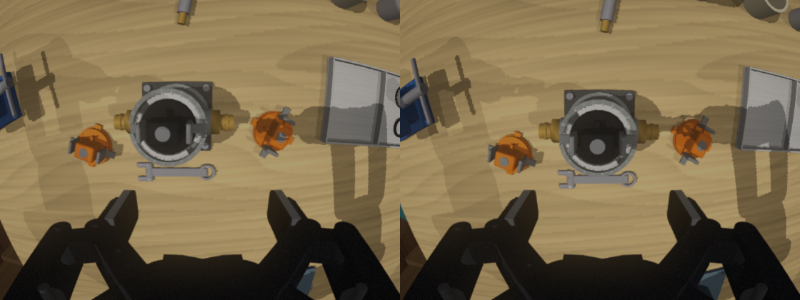

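Both wrist views show the filter, at about (240,185) in w1 and (277,203) in w2, between the two orange caps. I'll enlarge both.

```bash
python3 - <<'E'
import cv2,numpy as np
o=[]
for n,(x0,y0) in (("w1",(190,130)),("w2",(227,150))):
    c=cv2.imread(f"pics/{n}.png")[y0:y0+110,x0:x0+100]
    c=(255*(c/255.)**.55).astype(np.uint8)
    c=cv2.resize(c,None,fx=4,fy=4,interpolation=cv2.INTER_CUBIC)
    for k in range(0,110,10):
        cv2.putText(c,str(x0+k),(4*k,8),0,.3,(0,255,0));cv2.line(c,(4*k,8),(4*k,14),(0,255,0))
        cv2.putText(c,str(y0+k),(0,4*k+4),0,.3,(0,255,0))
    o.append(c)
cv2.imwrite("pics/w12c.png",np.hstack(o))
E
```

```text
(no output)
```

View pics/w12c.png

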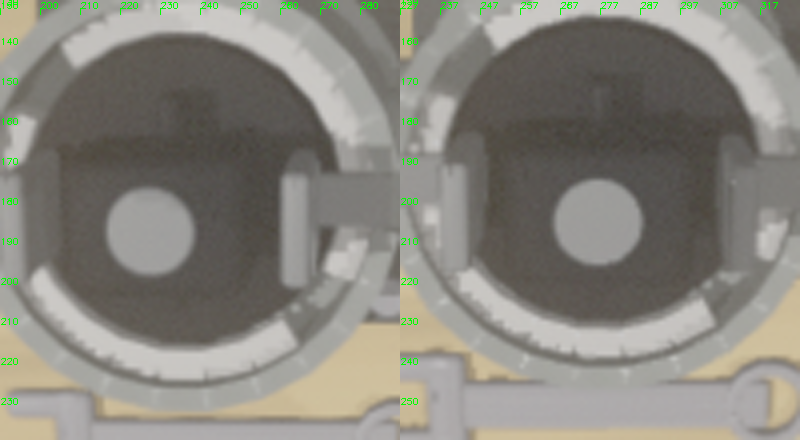

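Disc centres: w1 (227.1,187.4), w2 (276.1,205.1). The tabs and bolts lie along image x, the gripper's closing axis.

```bash
python3 - <<'E'
from geo import *
import pickle
np.set_printoptions(precision=2,suppress=True)
f1,f2=[pickle.load(open(f"w{i}.pkl","rb")) for i in(1,2)]
R1,R2=ray("wrist",227.1,187.4,f1),ray("wrist",276.1,205.1,f2)
print("wrist",tri(R1,R2));print("all",tri(R1,R2,ray("top",193.6,253.3),ray("side",244.7,144.8)))
print(atz("wrist",227.1,187.4,152,f1),atz("wrist",276.1,205.1,152,f2))
# ends of the -y/+y bolts direction in w2: tab centrelines
a=atz("wrist",227+112.5/2-.4-11,150+200/4,152,f2)
for p in((227+14,150+53.5),(227+84,150+50)):print(p,atz("wrist",*p,140,f2))
import time
print(r.read_state()["ee_pos"],r.read_state()["joints"])
E
```

```text
wrist (array([511.94, 208.29, 150.78]), [0.0, 0.0])
all (array([512.31, 208.4 , 152.3 ]), [0.4, 0.2, 0.9, 0.7])
[512.19 208.04 152.  ] [512.26 208.24 152.  ]
(241, 203.5) [513.2  239.12 140.  ]
(311, 200) [510.87 178.31 140.  ]
[510.23 203.25 241.77] [ 0.18  0.24  1.47 -0.    1.43  1.84]
```

```bash

python3 -m creep '{"gripper":[0,0,0,0,0],"linear":[[2,5,-20],[0,0,-30],[0,0,-20],[0,0,0],[0,0,0]],"turn":[[0,0,0],[0,0,0],[0,0,0],[0,0,0],[0,0,0]]}'
python3 -m creep '{"gripper":[0,0,0,0,0],"linear":[[0,0,0],[0,0,0],[0,0,0],[0,0,0],[0,0,0]],"turn":[[0,0,0],[0,0,0],[0,0,0],[0,0,0],[0,0,0]]}'
python3 -c "
from bench import r
for i in range(3):
  r.grab_frame('side');s=r.read_state();print(s['ee_pos'],s['orientation'],s['joints'],s['width'])"
```

```text
t: 3.3
ee_pos: [512.7, 208.9, 172.3]
orientation: [0.999, -0.045, -0.0, 0.0]
ft_force: [1.2, 0.4, 0.8]
width: 1.0
grip_force: 0.0
t: 3.8
ee_pos: [512.8, 209.6, 172.0]
orientation: [0.999, -0.044, 0.0, -0.0]
ft_force: [0.1, 0.0, -0.6]
width: 0.999
grip_force: 0.0
[512.72195494 209.58192417 171.85525779] [ 9.99010031e-01 -4.44853153e-02  1.17397251e-04 -2.08300903e-05] [ 1.86653651e-01  2.88636334e-01  1.57437358e+00 -1.38265123e-05
  1.27834464e+00  1.84645396e+00] 1.0012073095810399
[512.67286036 209.56514423 171.77992256] [ 9.99009186e-01 -4.45044247e-02  5.13753323e-05 -1.43255903e-05] [1.86627680e-01 2.88689157e-01 1.57449308e+00 4.54255429e-06
 1.27830383e+00 1.84646096e+00] 0.9963098450374278
[512.65824311 209.55230742 171.72098927] [ 9.99010024e-01 -4.44856296e-02  1.64019666e-05  1.72950559e-05] [ 1.86641471e-01  2.88763894e-01  1.57454015e+00 -4.30125348e-05
  1.27826460e+00  1.84645083e+00] 1.0002569045494791
```

```bash

python3 -m creep '{"gripper":[0,0,0,0,0],"linear":[[-0.4,-1.3,-12],[0,0,-15],[0,0,-15],[0,0,-10],[0,0,0]],"turn":[[0,0,0],[0,0,0],[0,0,0],[0,0,0],[0,0,0]]}'
python3 -m creep '{"gripper":[0.2,0.2,0.2,0.2,0.2],"linear":[[0,0,0],[0,0,0],[0,0,0],[0,0,0],[0,0,0]],"turn":[[0,0,0],[0,0,0],[0,0,0],[0,0,0],[0,0,0]]}'
python3 -c "
from bench import r;import cv2
r.grab_frame('side');s=r.read_state();print(s['ee_pos'],s['width'],s['ft_force'],s['moment'])
f=r.grab_frame('wrist');cv2.imwrite('pics/w3.png',cv2.resize(f['img'],(800,600)))"
```

```text
t: 4.45
ee_pos: [510.8, 207.9, 117.6]
orientation: [0.999, -0.045, -0.002, 0.0]
ft_force: [0.7, 0.3, -0.1]
width: 1.001
grip_force: 0.0
t: 4.95
ee_pos: [512.5, 208.2, 120.1]
orientation: [0.999, -0.045, 0.0, -0.0]
ft_force: [0.0, -0.3, 0.1]
width: 0.798
grip_force: 0.0
[512.42383708 208.25009764 120.00083966] 0.8034005253446453 [-0.37428999 -0.22838855  0.39507962] [0.01966611 0.02919462 0.00269687]
```

View pics/w3.png

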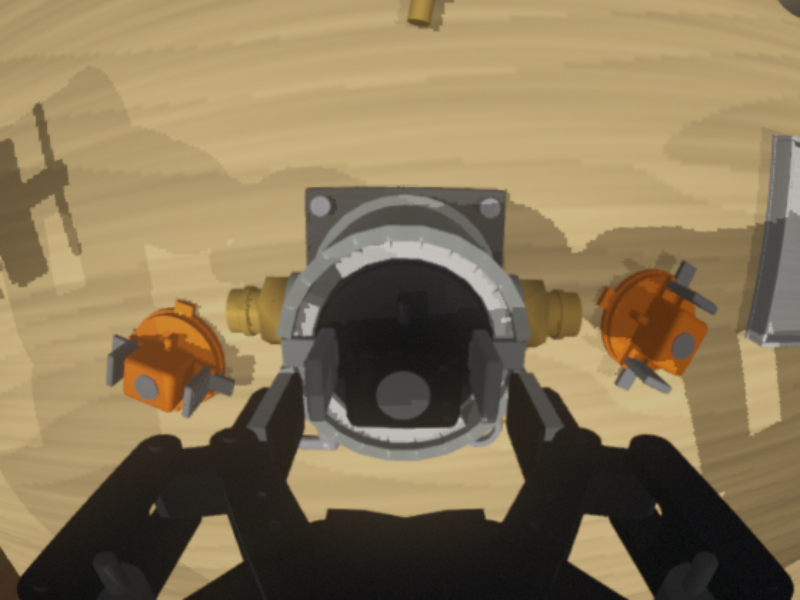

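The fingers straddle the tabs evenly: knob centre at (404,395), pads at about 275 and 530. Now a gradual squeeze.

```bash

python3 -m creep '{"gripper":[0.24,0.26,0.28,0.28,0.28],"linear":[[0,0,0],[0,0,0],[0,0,0],[0,0,0],[0,0,0]],"turn":[[0,0,0],[0,0,0],[0,0,0],[0,0,0],[0,0,0]]}'
python3 -m creep '{"gripper":[0.3,0.31,0.32,0.32,0.32],"linear":[[0,0,0],[0,0,0],[0,0,0],[0,0,0],[0,0,0]],"turn":[[0,0,0],[0,0,0],[0,0,0],[0,0,0],[0,0,0]]}'
python3 -c "
from bench import r
r.grab_frame('side');s=r.read_state();print(s['ee_pos'],s['width'],s['ft_force'],s['moment'],s['grip_force'])"
```

```text
t: 5.55
ee_pos: [512.2, 208.2, 119.7]
orientation: [0.999, -0.045, -0.0, 0.0]
ft_force: [0.2, 0.5, 0.4]
width: 0.718
grip_force: 0.0
t: 6.05
ee_pos: [512.4, 208.3, 119.9]
orientation: [0.999, -0.045, 0.0, -0.0]
ft_force: [0.5, 0.4, 1.2]
width: 0.679
grip_force: 0.9
[512.42934065 208.27167375 119.89869617] 0.6798927879293126 [ 0.08587657 -0.338322    1.37108549] [0.0015629  0.0180369  0.01606292] 0.9290345292538404
```

```bash

python3 -m creep '{"gripper":[0.33,0.34,0.35,0.35,0.35],"linear":[[0,0,0],[0,0,0],[0,0,0],[0,0,0],[0,0,0]],"turn":[[0,0,0],[0,0,0],[0,0,0],[0,0,0],[0,0,0]]}'
python3 -m creep '{"gripper":[0.36,0.37,0.38,0.38,0.38],"linear":[[0,0,0],[0,0,0],[0,0,0],[0,0,0],[0,0,0]],"turn":[[0,0,0],[0,0,0],[0,0,0],[0,0,0],[0,0,0]]}'
python3 -c "
from bench import r;import cv2
f=r.grab_frame('wrist');cv2.imwrite('pics/w4.png',cv2.resize(f['img'][130:340,140:420],(800,600),interpolation=cv2.INTER_CUBIC));s=r.read_state();print(s['ee_pos'],s['width'],s['ft_force'],s['moment'],s['grip_force'])"
```

```text
t: 6.6
ee_pos: [512.7, 208.2, 120.4]
orientation: [0.999, -0.045, 0.001, -0.0]
ft_force: [-1.2, -0.3, 5.3]
width: 0.649
grip_force: 2.9
t: 7.1
ee_pos: [512.9, 208.2, 120.8]
orientation: [0.999, -0.044, 0.001, -0.0]
ft_force: [-1.2, 0.3, 8.1]
width: 0.619
grip_force: 4.1
[512.96390865 208.19242259 120.84301302] 0.6220745741438096 [-0.92686198  0.83021793  8.30311482] [-0.14308567  0.21626176  0.00125902] 4.102355974609964
```

View pics/w4.png

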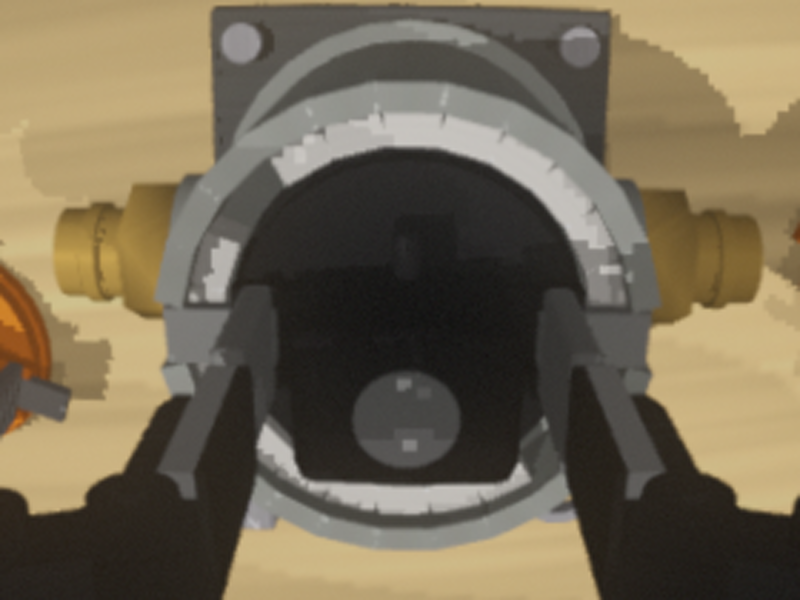

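The pads are on the tabs and both tabs are partly in: hub edges at 293 and 522, tab inner faces at about 275 and 540. I'll keep squeezing, raising a little to relieve the downward drag.

```bash

python3 -m creep '{"gripper":[0.38,0.38,0.38,0.38,0.38],"linear":[[0,0,0.5],[0,0,0.5],[0,0,0.5],[0,0,0],[0,0,0]],"turn":[[0,0,0],[0,0,0],[0,0,0],[0,0,0],[0,0,0]]}'
python3 -m creep '{"gripper":[0.39,0.40,0.41,0.41,0.41],"linear":[[0,0,0.3],[0,0,0.3],[0,0,0],[0,0,0],[0,0,0]],"turn":[[0,0,0],[0,0,0],[0,0,0],[0,0,0],[0,0,0]]}'
python3 -c "
from bench import r
s=r.read_state();print(s['ee_pos'],s['width'],s['ft_force'],s['moment'],s['grip_force'])"
```

```text
t: 7.65
ee_pos: [512.1, 208.2, 120.9]
orientation: [0.999, -0.045, -0.0, 0.0]
ft_force: [-0.1, -0.3, 0.6]
width: 0.616
grip_force: 0.6
t: 8.15
ee_pos: [512.2, 208.2, 121.7]
orientation: [0.999, -0.045, -0.0, 0.0]
ft_force: [-0.8, 0.8, 0.5]
width: 0.591
grip_force: 0.0
[512.15064197 208.22443249 121.69122976] 0.591085023905605 [-0.83747617  0.83996099  0.49217303] [-0.01592675 -0.01838673  0.03522338] 0.0
```

```bash
python3 - <<'E'
from geo import *
np.set_printoptions(precision=1,suppress=True)
f=r.grab_frame("wrist");cv2.imwrite("pics/w5.png",f["img"])
f["pose"][2,3]-=0.9
for z in (120,125,130,135,140,152):
    print(z,[atz("wrist",140+u*.35,130+v*.35,z,f)-[512.2,208.2,0] for u,v in((240,365),(580,365),(205,470),(625,470),(405,420),(275,290),(540,290))])
E
```

```text
120 [array([ -2.7,  34.3, 120. ]), array([ -8.8, -34.9, 120. ]), array([-27.2,  46.1, 120. ]), array([-35.3, -44.5, 120. ]), array([-17.9,   1.8, 120. ]), array([ 12.9,  24.8, 120. ]), array([  8.3, -27.3, 120. ])]
125 [array([ -0.5,  33. , 125. ]), array([ -6.5, -34.1, 125. ]), array([-24.2,  44.6, 125. ]), array([-32.2, -43.4, 125. ]), array([-15.3,   1.5, 125. ]), array([ 14.6,  23.8, 125. ]), array([ 10.2, -26.7, 125. ])]
130 [array([  1.7,  31.8, 130. ]), array([ -4.1, -33.3, 130. ]), array([-21.3,  43. , 130. ]), array([-29. , -42.3, 130. ]), array([-12.6,   1.3, 130. ]), array([ 16.4,  22.9, 130. ]), array([ 12.1, -26.1, 130. ])]
135 [array([  3.9,  30.6, 135. ]), array([ -1.7, -32.4, 135. ]), array([-18.4,  41.5, 135. ]), array([-25.8, -41.3, 135. ]), array([-10.,   1., 135.]), array([ 18.1,  22. , 135. ]), array([ 13.9, -25.5, 135. ])]
140 [array([  6.1,  29.4, 140. ]), array([  0.7, -31.6, 140. ]), array([-15.5,  39.9, 140. ]), array([-22.7, -40.2, 140. ]), array([ -7.3,   0.8, 140. ]), array([ 19.9,  21. , 140. ]), array([ 15.8, -24.9, 140. ])]
152 [array([ 11.4,  26.5, 152. ]), array([  6.4, -29.7, 152. ]), array([ -8.5,  36.2, 152. ]), array([-15.1, -37.5, 152. ]), array([ -1. ,   0.1, 152. ]), array([ 24.1,  18.8, 152. ]), array([ 20.3, -23.5, 152. ])]
```

```bash

python3 -m creep '{"gripper":[0.41,0.41,0.41,0.42,0.43],"linear":[[0,0,0.6],[0,0,0.6],[0,0,0.6],[0,0,0],[0,0,0]],"turn":[[0,0,0],[0,0,0],[0,0,0],[0,0,0],[0,0,0]]}'
python3 -m creep '{"gripper":[0.44,0.44,0.45,0.46,0.46],"linear":[[0,0,0],[0,0,0],[0,0,0],[0,0,0],[0,0,0]],"turn":[[0,0,0],[0,0,0],[0,0,0],[0,0,0],[0,0,0]]}'
python3 - <<'E'
from bench import r;import cv2,numpy as np
g=lambda c:(255*(c/255.)**.55).astype(np.uint8)
W=g(r.grab_frame('wrist')['img'])
s=r.read_state();print(s['ee_pos'],s['width'],s['ft_force'],s['moment'],s['grip_force'])
S=g(r.grab_frame('side')['img']);T=g(r.grab_frame('top')['img'])
o=np.zeros((600,800,3),np.uint8)
def put(c,x,y,w,h):o[y:y+h,x:x+w]=cv2.resize(c,(w,h),interpolation=cv2.INTER_CUBIC)
put(W[230:310,205:365],0,0,640,320)
put(S[105:175,205:305],0,322,396,277)
put(T[215:285,150:250],400,322,396,277)
cv2.imwrite("pics/c1.png",o)
E
```

```text
t: 8.7
ee_pos: [512.3, 208.2, 123.7]
orientation: [0.999, -0.045, 0.0, -0.0]
ft_force: [0.8, 0.6, 0.4]
width: 0.568
grip_force: 0.0
t: 9.2
ee_pos: [512.3, 208.2, 123.6]
orientation: [0.999, -0.045, -0.0, 0.0]
ft_force: [-0.4, -0.1, -0.9]
width: 0.541
grip_force: 0.0
[512.25594523 208.18895373 123.59419035] 0.5401596885108743 [-0.15797073  0.17658932  0.27691571] [ 0.05466391  0.00177598 -0.0005239 ] 0.0
```

View pics/c1.png

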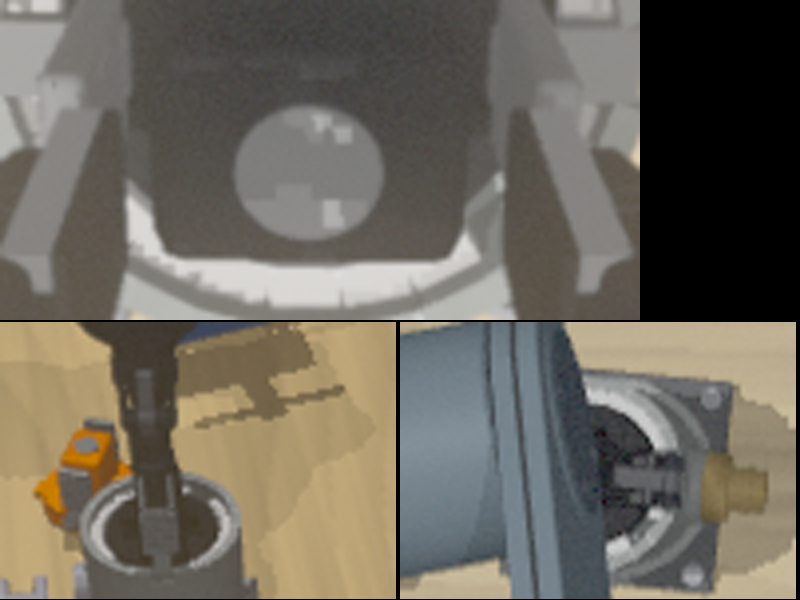

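```bash
python3 - <<'E'
from geo import *
np.set_printoptions(precision=1,suppress=True)
f=r.grab_frame("wrist");e=r.read_state()["ee_pos"]
for z in (124,130,140,150,155,160):
    a,b=atz("wrist",229.5,257.5,z,f),atz("wrist",337.5,257.5,z,f);print(z,a-e,b-e,np.linalg.norm(a-b))
# inner-face back edge at tip
    a,b=atz("wrist",205+122/4,257.5,z,f),atz("wrist",205+505/4,257.5,z,f);print("  back",a-e,b-e)
E
```

```text
124 [-2.2 30.7  0.4] [ -7.7 -31.5   0.4] 62.41401838355511
  back [-2.5 27.2  0.4] [ -7.3 -27.8   0.4]
130 [ 0.4 29.4  6.4] [ -4.9 -30.6   6.4] 60.208428365843304
  back [ 0.2 26.   6.4] [ -4.5 -27.1   6.4]
140 [ 4.8 27.1 16.4] [ -0.1 -29.2  16.4] 56.5324450029903
  back [ 4.6 24.  16.4] [  0.2 -25.9  16.4]
150 [ 9.3 24.9 26.4] [  4.6 -27.7  26.4] 52.85646164013728
  back [ 9.  21.9 26.4] [  4.9 -24.6  26.4]
155 [11.5 23.8 31.4] [  7.  -27.   31.4] 51.01846995871079
  back [11.2 20.9 31.4] [  7.3 -24.   31.4]
160 [13.7 22.7 36.4] [  9.3 -26.3  36.4] 49.18047827728428
  back [13.5 19.9 36.4] [  9.6 -23.4  36.4]
```

```bash
python3 - <<'E'
from geo import *
np.set_printoptions(precision=1,suppress=True)
a=cv2.imread("pics/side0.png").astype(int);b=r.grab_frame("side")["img"].astype(int)
for v in range(138,174,2):print(v,a[v,238:254,1],b[v,238:254,1])
for z in(118,124,152):print(z,proj("side",(511,178,z)),proj("side",(510,165,z)))
E
```

```text
138 [109  97  84  75  71  69  61  51  49  48  44 111 127 129 129 128] [ 30  19  19  19  19  18  18  18  18  18  20  92 107 109 110 108]
140 [126  92  44  36  36  35  36  32  31  30  31  55 119 129 129 129] [ 35  18  19  20  20  20  20  20  19  19  20  47 101 109 109 109]
142 [ 64  29  23  25  33  41  41  42  35  27  25  22  53 118 125 126] [ 26  20  19  20  19  21  21  20  19  19  17  17  46  99 104 107]
144 [67 30 23 76 80 81 81 81 80 79 32 23 29 50 83 86] [50 26 39 21 18 19 19 18 22 40 29 18 28 49 68 72]
146 [37 24 24 42 73 76 76 76 56 34 25 24 25 60 68 43] [35 30 47 24 20 19 19 19 18 40 35 19 21 58 58 37]
148 [97 36 24 23 24 25 24 25 25 24 25 23 20 50 40 39] [95 36 47 29 20 20 18 18 18 34 41 20 18 48 39 38]
150 [22 22 23 23 22 23 21 23 23 22 21 21 18 22 22 23] [20 18 46 34 21 20 20 20 20 28 42 21 17 20 20 21]
152 [25 20 36 39 44 43 44 47 47 46 57 37 21 20 22 22] [22 19 29 42 37 40 40 41 37 39 32 24 17 18 18 21]
154 [22 19 41 39 37 36 36 38 37 35 38 30 21 19 19 19] [20 19 39 36 36 36 35 35 35 33 35 29 18 17 18 17]
156 [20 19 29 36 37 37 36 38 38 37 37 37 21 19 18 20] [18 18 28 34 3
[... 295 characters left out ...]
4] [23 23 19 35 37 38 38 38 37 37 35 34 24 18 21 23]
164 [23 23 20 19 20 33 42 43 42 43 26 19 20 20 22 29] [22 21 19 19 18 26 42 42 43 43 24 19 18 18 19 27]
166 [ 38  36  41  27  24  29  41  43  42  43  28  25  29  48 110 119] [ 37  29  27  23  24  27  42  42  41  42  26  23  28  35  56 108]
168 [73 82 86 56 50 42 40 41 40 39 47 48 59 60 51 42] [73 51 47 48 49 41 40 39 41 38 40 47 45 43 42 41]
170 [41 41 41 40 40 42 40 39 48 48 47 42 41 40 40 40] [41 40 39 40 40 42 38 39 46 48 48 42 40 40 40 40]
172 [41 41 40 41 41 42 42 42 42 40 41 41 41 41 41 41] [40 40 40 40 40 41 41 42 40 39 41 41 41 41 40 40]
118 [246.4 163.1] [246.6 166.5]
124 [246.2 161.3] [246.4 164.8]
152 [245.4 152.8] [245.6 156.3]
```

The side pixels at the tab have not changed, so the fingertips are still above the tabs. The contact I felt was the tips resting on the tab tops, so the real tips are about 31 mm above the reported TCP. I'll open, go lower by force-checked steps, and squeeze again.

```bash

python3 -m creep '{"gripper":[0.4,0.2,0.1,0,0],"linear":[[0,0,3],[0,0,0],[0,0,0],[0,0,0],[0,0,0]],"turn":[[0,0,0],[0,0,0],[0,0,0],[0,0,0],[0,0,0]]}'
python3 -m creep '{"gripper":[0,0,0,0,0],"linear":[[0,0,0],[0,0,0],[0,0,-6],[0,0,-4],[0,0,0]],"turn":[[0,0,0],[0,0,0],[0,0,0],[0,0,0],[0,0,0]]}'
python3 -m creep '{"gripper":[0,0,0,0,0],"linear":[[0,0,-2],[0,0,-2],[0,0,0],[0,0,0],[0,0,0]],"turn":[[0,0,0],[0,0,0],[0,0,0],[0,0,0],[0,0,0]]}'
```

```text
t: 9.95
ee_pos: [512.2, 208.2, 126.6]
orientation: [0.999, -0.045, -0.0, -0.0]
ft_force: [-0.7, -0.8, 0.6]
width: 0.999
grip_force: 0.0
t: 10.45
ee_pos: [511.6, 208.1, 115.6]
orientation: [0.999, -0.045, -0.001, 0.0]
ft_force: [-0.9, 0.4, -0.4]
width: 0.997
grip_force: 0.0
t: 10.95
ee_pos: [512.4, 208.3, 112.7]
orientation: [0.999, -0.045, 0.0, -0.0]
ft_force: [-0.5, 0.2, 0.5]
width: 1.004
grip_force: 0.0
```

```bash

python3 -m creep '{"gripper":[0,0,0,0,0],"linear":[[0,0,-1],[0,0,-1],[0,0,-1],[0,0,0],[0,0,0]],"turn":[[0,0,0],[0,0,0],[0,0,0],[0,0,0],[0,0,0]]}'
```

```text
t: 11.45
ee_pos: [512.3, 208.2, 109.6]
orientation: [0.999, -0.045, -0.0, -0.0]
ft_force: [0.4, -0.2, -0.7]
width: 1.001
grip_force: 0.0
```

```bash

python3 -m creep '{"gripper":[0,0,0,0,0],"linear":[[0,0,-1.5],[0,0,-1.5],[0,0,-1],[0,0,0],[0,0,0]],"turn":[[0,0,0],[0,0,0],[0,0,0],[0,0,0],[0,0,0]]}'
python3 -m creep '{"gripper":[0,0,0,0,0],"linear":[[0,0,-1.5],[0,0,-1.5],[0,0,-1],[0,0,0],[0,0,0]],"turn":[[0,0,0],[0,0,0],[0,0,0],[0,0,0],[0,0,0]]}'
python3 -m creep '{"gripper":[0,0,0,0,0],"linear":[[0,0,-1.5],[0,0,-1.5],[0,0,-1],[0,0,0],[0,0,0]],"turn":[[0,0,0],[0,0,0],[0,0,0],[0,0,0],[0,0,0]]}'
python3 -m creep '{"gripper":[0.1,0.18,0.2,0.22,0.22],"linear":[[0,0,0],[0,0,0],[0,0,0],[0,0,0],[0,0,0]],"turn":[[0,0,0],[0,0,0],[0,0,0],[0,0,0],[0,0,0]]}'
python3 -m creep '{"gripper":[0.23,0.24,0.25,0.25,0.25],"linear":[[0,0,0],[0,0,0],[0,0,0],[0,0,0],[0,0,0]],"turn":[[0,0,0],[0,0,0],[0,0,0],[0,0,0],[0,0,0]]}'
python3 -c "
from bench import r
s=r.read_state();print(s['ee_pos'],s['width'],s['ft_force'],s['moment'],s['grip_force'])"
```

```text
t: 11.95
ee_pos: [512.3, 208.2, 105.6]
orientation: [0.999, -0.045, -0.0, 0.0]
ft_force: [0.4, 0.3, -0.5]
width: 0.999
grip_force: 0.0
t: 12.45
ee_pos: [512.3, 208.2, 101.6]
orientation: [0.999, -0.045, -0.0, 0.0]
ft_force: [0.1, 0.6, -0.4]
width: 1.003
grip_force: 0.0
t: 12.95
ee_pos: [512.2, 208.2, 97.6]
orientation: [0.999, -0.045, -0.0, 0.0]
ft_force: [0.1, 0.1, 0.2]
width: 0.999
grip_force: 0.0
t: 13.45
ee_pos: [512.4, 208.7, 97.8]
orientation: [0.999, -0.045, 0.0, -0.0]
ft_force: [-0.2, 2.6, 0.8]
width: 0.778
grip_force: 1.4
t: 13.95
ee_pos: [512.5, 208.2, 97.9]
orientation: [0.999, -0.045, 0.0, -0.0]
ft_force: [-1.0, 1.7, 3.3]
width: 0.75
grip_force: 3.9
[512.49418932 208.16407606  97.93898304] 0.7501242717369058 [-0.95649595  1.6903282   3.32502544] [ 0.23142078  0.13021596 -0.02894583] 3.9409737288951874
```

```bash

python3 -m creep '{"gripper":[0.26,0.27,0.28,0.29,0.29],"linear":[[0,0.3,0.3],[0,0.3,0],[0,0,0],[0,0,0],[0,0,0]],"turn":[[0,0,0],[0,0,0],[0,0,0],[0,0,0],[0,0,0]]}'
python3 -m creep '{"gripper":[0.30,0.31,0.32,0.32,0.32],"linear":[[0,0,0.3],[0,0,0],[0,0,0],[0,0,0],[0,0,0]],"turn":[[0,0,0],[0,0,0],[0,0,0],[0,0,0],[0,0,0]]}'
python3 -c "
from bench import r
s=r.read_state();print(s['ee_pos'],s['width'],s['ft_force'],s['moment'],s['grip_force'])"
```

```text
t: 14.45
ee_pos: [512.6, 208.6, 98.2]
orientation: [0.999, -0.045, 0.0, 0.0]
ft_force: [-1.0, 0.2, 5.5]
width: 0.715
grip_force: 5.3
t: 14.95
ee_pos: [512.6, 208.7, 98.6]
orientation: [0.999, -0.045, 0.0, 0.0]
ft_force: [-0.6, 0.0, 6.8]
width: 0.68
grip_force: 6.3
[512.62816803 208.66515721  98.61631886] 0.679969682898638 [-0.58973701  0.02580863  6.83791246] [ 0.14610882  0.14503216 -0.10191723] 6.266651228070259
```

```bash

python3 -m creep '{"gripper":[0.33,0.34,0.345,0.345,0.345],"linear":[[0,0,0.5],[0,0,0.3],[0,0,0],[0,0,0],[0,0,0]],"turn":[[0,0,0],[0,0,0],[0,0,0],[0,0,0],[0,0,0]]}'
python3 -m creep '{"gripper":[0.35,0.36,0.37,0.37,0.37],"linear":[[0,0,0],[0,0,0],[0,0,0],[0,0,0],[0,0,0]],"turn":[[0,0,0],[0,0,0],[0,0,0],[0,0,0],[0,0,0]]}'
python3 -c "
from bench import r
s=r.read_state();print(s['ee_pos'],s['width'],s['ft_force'],s['moment'],s['grip_force'])"
```

```text
t: 15.45
ee_pos: [512.6, 208.8, 99.1]
orientation: [0.999, -0.045, 0.0, 0.0]
ft_force: [1.4, -0.2, 4.6]
width: 0.657
grip_force: 7.1
t: 15.95
ee_pos: [512.6, 208.9, 99.5]
orientation: [0.999, -0.045, 0.0, -0.0]
ft_force: [0.9, 1.3, 7.0]
width: 0.636
grip_force: 8.0
[512.62201901 208.88825982  99.48202096] 0.6359272730482518 [0.85758885 1.31239279 6.99995644] [ 0.02587898 -0.03645906 -0.07012286] 7.9942891001701355
```

```bash

python3 -m creep '{"gripper":[0.38,0.39,0.40,0.40,0.40],"linear":[[0,0,0.3],[0,0,0],[0,0,0],[0,0,0],[0,0,0]],"turn":[[0,0,0],[0,0,0],[0,0,0],[0,0,0],[0,0,0]]}'
python3 -c "
from bench import r
s=r.read_state();print(s['ee_pos'],s['width'],s['ft_force'],s['moment'],s['grip_force'])"
```

```text
t: 16.45
ee_pos: [512.7, 209.0, 100.3]
orientation: [0.999, -0.045, 0.001, -0.0]
ft_force: [-0.3, -0.2, 9.3]
width: 0.61
grip_force: 31.7
[512.67838442 209.01251164 100.31450835] 0.6102130802955767 [-0.2514332  -0.16558622  9.27159263] [ 0.02682444  0.14660537 -0.18822767] 31.66312873363495
```

```bash

python3 -m creep '{"gripper":[0.42,0.42,0.42,0.42,0.42],"linear":[[0,0,0],[0,0,0],[0,0,0],[0,0,0],[0,0,0]],"turn":[[0,0,1],[0,0,1],[0,0,1],[0,0,1],[0,0,1]]}'
python3 -c "
from bench import r
s=r.read_state();print(s['ee_pos'],s['width'],s['ft_force'],s['moment'],s['grip_force'])"
python3 -m creep '{"gripper":[0.42,0.42,0.42,0.42,0.42],"linear":[[0,0,0],[0,0,0],[0,0,0],[0,0,0],[0,0,0]],"turn":[[0,0,1],[0,0,1],[0,0,1],[0,0,1],[0,0,1]]}'
python3 -c "
from bench import r
s=r.read_state();print(s['ee_pos'],s['width'],s['ft_force'],s['moment'],s['grip_force'])"
```

```text
t: 16.95
ee_pos: [513.1, 209.0, 100.8]
orientation: [1.0, -0.001, 0.001, -0.0]
ft_force: [-1.2, -0.1, 13.0]
width: 0.588
grip_force: 49.4
[513.06303628 209.00749306 100.79065565] 0.5877011210510876 [-1.20670593 -0.08149904 13.03686135] [-0.02757299  0.20257905 -0.11958337] 49.41626965999603
t: 17.45
ee_pos: [513.3, 209.0, 100.9]
orientation: [0.999, 0.043, 0.001, -0.0]
ft_force: [-0.2, 0.2, 11.5]
width: 0.59
grip_force: 49.4
[513.25307773 209.01634363 100.85787537] 0.5899972962429921 [-0.21447133  0.15340357 11.47730032] [-0.00731973  0.18796449 -0.13045966] 49.37857210636139
```

```bash
cat > st.py <<'E'
from bench import r
import numpy as np
s=r.read_state();q=s['orientation'];print("POS",s['ee_pos'].round(1),"F",s['ft_force'].round(1),"M",s['moment'].round(2),"g",round(s['grip_force'],1),"yaw",round(2*np.degrees(np.arctan2(q[1],q[0]))+5.3,1))
E
python3 -m creep '{"gripper":[0.42,0.42,0.42,0.42,0.42],"linear":[[0,0,0],[0,0,0],[0,0,0],[0,0,0],[0,0,0]],"turn":[[0,0,2],[0,0,2],[0,0,2],[0,0,2],[0,0,2]]}' >/dev/null
python3 st.py
python3 -m creep '{"gripper":[0.42,0.42,0.42,0.42,0.42],"linear":[[0,0,0],[0,0,0],[0,0,0],[0,0,0],[0,0,0]],"turn":[[0,0,2],[0,0,2],[0,0,2],[0,0,2],[0,0,1]]}' >/dev/null
python3 st.py
python3 -m creep '{"gripper":[0.42,0.42,0.42,0.42,0.42],"linear":[[0,0,0],[0,0,0],[0,0,0],[0,0,0],[0,0,0]],"turn":[[0,0,1],[0,0,1],[0,0,1],[0,0,1],[0,0,1]]}' >/dev/null
python3 st.py
```

```text
POS [513.4 209.  100.9] F [ 0.1  0.5 12.7] M [ 0.05  0.08 -0.16] g 49.3 yaw 20.3
POS [513.3 209.1 100.9] F [-1.   0.8 12. ] M [ 0.03  0.09 -0.19] g 49.3 yaw 29.3
POS [513.4 209.1 100.9] F [-0.1  0.7 11.3] M [ 0.07  0.16 -0.18] g 49.3 yaw 34.2
```

```bash

python3 -m creep '{"gripper":[0.42,0.42,0.42,0.42,0.42],"linear":[[0,0,0],[0,0,0],[0,0,0],[0,0,0],[0,0,0]],"turn":[[0,0,1],[0,0,1],[0,0,1],[0,0,1],[0,0,0]]}' >/dev/null
python3 st.py
python3 -m creep '{"gripper":[0.42,0.42,0.42,0.42,0.42],"linear":[[0,0,0],[0,0,0],[0,0,0],[0,0,0],[0,0,0]],"turn":[[0,0,0.7],[0,0,0.7],[0,0,0.6],[0,0,0],[0,0,0]]}' >/dev/null
python3 st.py
```

```text
POS [513.4 209.  100.9] F [-0.3  0.4 12.5] M [ 0.08  0.11 -0.11] g 49.3 yaw 38.2
POS [513.4 209.1 100.9] F [ 0.1  1.1 13.5] M [ 0.03  0.07 -0.1 ] g 49.3 yaw 40.2
```

```bash

python3 -m creep '{"gripper":[0.42,0.42,0.42,0.42,0.42],"linear":[[0,0,0],[0,0,0],[0,0,0],[0,0,0],[0,0,0]],"turn":[[0,0,0.6],[0,0,0.6],[0,0,0.6],[0,0,0.6],[0,0,0]]}' >/dev/null
python3 st.py
```

```text
POS [513.3 209.1 100.9] F [ 0.   0.1 11.7] M [ 0.04  0.13 -0.09] g 49.3 yaw 42.6
```

```bash

python3 -m creep '{"gripper":[0.42,0.42,0.42,0.42,0.42],"linear":[[0,0,0],[0,0,0],[0,0,0],[0,0,0],[0,0,0]],"turn":[[0,0,0.6],[0,0,0.6],[0,0,0.6],[0,0,0.6],[0,0,0]]}' >/dev/null
python3 st.py
```

```text
POS [513.4 209.1 100.9] F [-0.3 -0.1 12.4] M [ 0.06  0.11 -0.12] g 49.3 yaw 45.0
```

```bash

python3 -m creep '{"gripper":[0.42,0.42,0.42,0.42,0.42],"linear":[[0,0,0],[0,0,0],[0,0,0],[0,0,0],[0,0,0]],"turn":[[0,0,0.6],[0,0,0.6],[0,0,0.6],[0,0,0.6],[0,0,0]]}' >/dev/null
python3 st.py
```

```text
POS [513.4 209.1 100.9] F [-0.2  0.7 13.2] M [ 0.1   0.09 -0.17] g 49.3 yaw 47.4
```

```bash

python3 -m creep '{"gripper":[0.42,0.42,0.42,0.42,0.42],"linear":[[0,0,0],[0,0,0],[0,0,0],[0,0,0],[0,0,0]],"turn":[[0,0,0.6],[0,0,0.6],[0,0,0.6],[0,0,0.6],[0,0,0]]}' >/dev/null
python3 st.py
```

```text
POS [513.3 209.1 100.9] F [-0.5  0.4 12.5] M [ 0.15  0.09 -0.14] g 49.3 yaw 49.8
```

```bash

python3 -m creep '{"gripper":[0.42,0.42,0.42,0.42,0.42],"linear":[[0,0,0],[0,0,0],[0,0,0],[0,0,0],[0,0,0]],"turn":[[0,0,0.6],[0,0,0.6],[0,0,0.6],[0,0,0.6],[0,0,0]]}' >/dev/null
python3 st.py
```

```text
POS [513.3 209.1 100.9] F [-0.7  1.  12.7] M [ 0.1   0.07 -0.19] g 49.4 yaw 52.2
```

```bash

python3 -m creep '{"gripper":[0.42,0.42,0.42,0.42,0.42],"linear":[[0,0,0],[0,0,0],[0,0,0],[0,0,0],[0,0,0]],"turn":[[0,0,0.6],[0,0,0.6],[0,0,0.6],[0,0,0.6],[0,0,0]]}' >/dev/null
python3 st.py
```

```text
POS [513.  209.3 100.9] F [-1.5  0.6 12.8] M [ 0.19  0.26 -0.92] g 50.0 yaw 54.5
```

```bash

python3 -m creep '{"gripper":[0.42,0.42,0.42,0.42,0.42],"linear":[[0,0,0],[0,0,0],[0,0,0],[0,0,0],[0,0,0]],"turn":[[0,0,0.6],[0,0,0.6],[0,0,0.6],[0,0,0.6],[0,0,0]]}' >/dev/null
python3 st.py
```

```text
POS [512.9 209.4 100.8] F [-0.8  2.4 13.4] M [ 0.1   0.3  -1.95] g 52.8 yaw 56.8
```

The stop is at about 53.5° and the last step overshot it, so I'm backing off at once.

```bash

python3 -m creep '{"gripper":[0.42,0.42,0.42,0.42,0.42],"linear":[[0,0,0],[0,0,0],[0,0,0],[0,0,0],[0,0,0]],"turn":[[0,0,-1],[0,0,-1],[0,0,-1],[0,0,0],[0,0,0]]}' >/dev/null
python3 st.py
```

```text
POS [512.9 209.3 100.8] F [-0.9  1.7 13.3] M [ 0.21  0.29 -0.64] g 49.7 yaw 53.9
```

```bash

python3 -m creep '{"gripper":[0.42,0.42,0.42,0.42,0.42],"linear":[[0,0,0],[0,0,0],[0,0,0],[0,0,0],[0,0,0]],"turn":[[0,0,-0.6],[0,0,-0.6],[0,0,0],[0,0,0],[0,0,0]]}' >/dev/null
python3 st.py
python3 -m creep '{"gripper":[0.42,0.42,0.42,0.42,0.42],"linear":[[0,0,0.5],[0,0,0.5],[0,0,0.5],[0,0,0.5],[0,0,0]],"turn":[[0,0,0],[0,0,0],[0,0,0],[0,0,0],[0,0,0]]}' >/dev/null
python3 st.py
```

```text
POS [512.9 209.3 100.8] F [-0.4  1.7 13.3] M [ 0.21  0.2  -0.12] g 49.5 yaw 52.8
POS [512.9 209.3 102.1] F [-0.5  1.6  7.8] M [ 0.25 -0.1  -0.08] g 48.6 yaw 52.8
```

```bash

python3 -m creep '{"gripper":[0.42,0.42,0.42,0.42,0.42],"linear":[[0,0,0.5],[0,0,0.5],[0,0,0.5],[0,0,0.5],[0,0,0]],"turn":[[0,0,0],[0,0,0],[0,0,0],[0,0,0],[0,0,0]]}' >/dev/null
python3 st.py
```

```text
POS [512.8 209.2 103.6] F [1.4 1.2 6.7] M [ 0.41 -0.29 -0.09] g 48.1 yaw 52.8
```

```bash

python3 -m creep '{"gripper":[0.42,0.42,0.42,0.42,0.42],"linear":[[0,0,0.5],[0,0,0.5],[0,0,0.5],[0,0,0.5],[0,0,0]],"turn":[[0,0,0],[0,0,0],[0,0,0],[0,0,0],[0,0,0]]}' >/dev/null
python3 st.py
```

```text
POS [511.9 208.5 104.3] F [ 4.3  1.5 -6.3] M [ 0.32 -0.92 -0.2 ] g 45.7 yaw 52.8
```

```bash

python3 -m creep '{"gripper":[0.42,0.42,0.42,0.42,0.42],"linear":[[0,0,0.5],[0,0,0.5],[0,0,0],[0,0,0],[0,0,0]],"turn":[[0,0,0],[0,0,0],[0,0,0],[0,0,0],[0,0,0]]}'; python3 st.py
```

```text
t: 26.45
ee_pos: [512.0, 208.6, 106.1]
orientation: [0.915, 0.403, -0.0, 0.0]
ft_force: [4.4, 0.1, -7.6]
width: 0.59
grip_force: 45.7
POS [512.  208.6 106.1] F [ 4.4  0.1 -7.6] M [ 0.04 -0.83 -0.21] g 45.7 yaw 52.8
```

```bash

python3 -m creep '{"gripper":[0.42,0.42,0.42,0.42,0.42],"linear":[[0,0,1],[0,0,1],[0,0,1],[0,0,0],[0,0,0]],"turn":[[0,0,0],[0,0,0],[0,0,0],[0,0,0],[0,0,0]]}'>/dev/null; python3 st.py
```

```text
POS [512.1 208.7 109.6] F [ 2.2  0.2 -3.1] M [-0.14 -0.4  -0.23] g 46.5 yaw 52.8
```

```bash

python3 -m creep '{"gripper":[0.42,0.42,0.42,0.42,0.42],"linear":[[0,0,1],[0,0,1],[0,0,1],[0,0,1],[0,0,0]],"turn":[[0,0,0],[0,0,0],[0,0,0],[0,0,0],[0,0,0]]}'>/dev/null; python3 st.py
```

```text
POS [511.8 209.  113.5] F [-0.3  0.7 -3.1] M [0.   0.02 0.  ] g 46.7 yaw 52.8
```

```bash

python3 -m creep '{"gripper":[0.42,0.42,0.42,0.42,0.42],"linear":[[0,0,6],[0,0,10],[0,0,15],[0,0,15],[0,0,10]],"turn":[[0,0,0],[0,0,0],[0,0,0],[0,0,0],[0,0,0]]}'>/dev/null; python3 st.py
python3 - <<'E'
from geo import *
from scipy.optimize import least_squares
np.set_printoptions(precision=1,suppress=True)
# fit tray pose (x,y,yaw) with rim corners seen in both views
T=[(333.3,211.7),(460.7,226),(455.4,296.5),(325.4,282.6)];S=[(305,263.8),(317.5,386.3),(232.5,391.3),(234.5,267.5)]
L=np.array([(82.5,145,24),(82.5,-145,24),(-82.5,-145,24),(-82.5,145,24)])
def W(p,q):
    c,s=np.cos(p[2]),np.sin(p[2]);return np.array([p[0]+c*q[0]-s*q[1],p[1]+s*q[0]+c*q[1],q[2]])
def res(p):return np.concatenate([proj(n,W(p,q))-m for n,M in(("top",T),("side",S)) for q,m in zip(L,M)])
o=least_squares(res,[510,-220,-.08]);print(o.x,o.fun,"empty",W(o.x,(0,71.5,4)))
E
```

```text
POS [512.9 209.  171.3] F [ 0.7 -0.  -3.1] M [ 0.07  0.01 -0.02] g 46.7 yaw 52.8
[ 510.2 -220.3   -0.1] [-0.3 -1.2 -0.2 -1.3 -1.   1.3  0.   0.5  0.1 -0.7  0.9  0.7 -0.9  1.2
 -0.6 -0.5] empty [ 518.6 -149.3    4. ]
```

```bash

python3 -m creep '{"gripper":[0.42,0.42,0.42,0.42,0.42],"linear":[[0,-10,0],[0.5,-20,0],[0.5,-30,0],[0.5,-30,0],[0.5,-30,0]],"turn":[[0,0,0],[0,0,0],[0,0,0],[0,0,0],[0,0,0]]}'>/dev/null
python3 -m creep '{"gripper":[0.42,0.42,0.42,0.42,0.42],"linear":[[0.5,-30,0],[0.5,-30,0],[0.5,-30,0],[0.5,-30,0],[0.5,-30,0]],"turn":[[0,0,0],[0,0,0],[0,0,0],[0,0,0],[0,0,0]]}'>/dev/null
python3 -m creep '{"gripper":[0.42,0.42,0.42,0.42,0.42],"linear":[[0.5,-30,0],[0.5,-30,0],[0.5,-18,-10],[0,-10,-10],[0,0,0]],"turn":[[0,0,0],[0,0,0],[0,0,0],[0,0,0],[0,0,0]]}'>/dev/null
python3 -m creep '{"gripper":[0.42,0.42,0.42,0.42,0.42],"linear":[[0,0,-20],[0,0,-20],[0,0,-20],[0,0,-20],[0,0,-5]],"turn":[[0,0,0],[0,0,0],[0,0,0],[0,0,0],[0,0,0]]}'>/dev/null
python3 st.py
```

```text
POS [ 516.4 -147.1   62.2] F [-1.   1.4 -3.3] M [0.03 0.08 0.01] g 46.7 yaw 52.9
```

```bash

python3 -m creep '{"gripper":[0.42,0.42,0.42,0.42,0.42],"linear":[[1,-1,-12],[1,-1,-12],[0,0,-9],[0,0,-5],[0,0,0]],"turn":[[0,0,0],[0,0,0],[0,0,0],[0,0,0],[0,0,0]]}'>/dev/null; python3 st.py
python3 -m creep '{"gripper":[0.42,0.42,0.42,0.42,0.42],"linear":[[0,0,-2],[0,0,-2],[0,0,-2],[0,0,-1],[0,0,0]],"turn":[[0,0,0],[0,0,0],[0,0,0],[0,0,0],[0,0,0]]}'>/dev/null; python3 st.py
```

```text
POS [ 519.8 -150.9   25.5] F [-0.3 -0.6 -3. ] M [-0.03  0.01  0.  ] g 46.7 yaw 52.8
POS [ 520.2 -151.2   19.3] F [ 0.2  0.  -2.8] M [ 0.01 -0.01 -0.03] g 46.7 yaw 52.8
```

```bash

python3 -m creep '{"gripper":[0.42,0.42,0.42,0.42,0.42],"linear":[[0,0,-2],[0,0,-2],[0,0,-2],[0,0,-1],[0,0,0]],"turn":[[0,0,0],[0,0,0],[0,0,0],[0,0,0],[0,0,0]]}'>/dev/null; python3 st.py
```

```text
POS [ 520.1 -151.1   12.1] F [ 0.6 -0.4 -3.4] M [0.03 0.05 0.  ] g 46.7 yaw 52.8
```

```bash

python3 -m creep '{"gripper":[0.42,0.42,0.42,0.42,0.42],"linear":[[0,0,-1],[0,0,-1],[0,0,-1],[0,0,0],[0,0,0]],"turn":[[0,0,0],[0,0,0],[0,0,0],[0,0,0],[0,0,0]]}'>/dev/null; python3 st.py
```

```text
POS [ 520.3 -151.2    9.3] F [ 0.  -0.5 -3.5] M [0.05 0.02 0.01] g 46.7 yaw 52.8
```

```bash

python3 -m creep '{"gripper":[0.42,0.42,0.42,0.42,0.42],"linear":[[0,0,-1],[0,0,-1],[0,0,-1],[0,0,0],[0,0,0]],"turn":[[0,0,0],[0,0,0],[0,0,0],[0,0,0],[0,0,0]]}'>/dev/null; python3 st.py
```

```text
POS [ 520.2 -151.2    6.2] F [ 0.  -0.1 -3.1] M [ 0.01 -0.01 -0.01] g 46.7 yaw 52.8
```

```bash

python3 -m creep '{"gripper":[0.42,0.42,0.42,0.42,0.42],"linear":[[0,0,-1],[0,0,-1],[0,0,0],[0,0,0],[0,0,0]],"turn":[[0,0,0],[0,0,0],[0,0,0],[0,0,0],[0,0,0]]}'>/dev/null; python3 st.py
```

```text
POS [ 520.4 -151.3    5. ] F [-3.2  1.4  5.6] M [ 0.14  0.43 -0.  ] g 49.1 yaw 52.8
```

```bash

python3 -m creep '{"gripper":[0.42,0.42,0.42,0.42,0.42],"linear":[[0,0,-1],[0,0,-0.5],[0,0,0],[0,0,0],[0,0,0]],"turn":[[0,0,0],[0,0,0],[0,0,0],[0,0,0],[0,0,0]]}'>/dev/null; python3 st.py
```

```text
POS [ 520.5 -151.3    4.9] F [-6.7  2.3 18. ] M [ 0.56  1.12 -0.04] g 52.4 yaw 52.8
```

On the floor. I'll ease off and open slowly.

```bash

python3 -m creep '{"gripper":[0.42,0.41,0.39,0.37,0.36],"linear":[[0,0,1],[0,0,0.3],[0,0,0],[0,0,0],[0,0,0]],"turn":[[0,0,0],[0,0,0],[0,0,0],[0,0,0],[0,0,0]]}'>/dev/null; python3 st.py
python3 -m creep '{"gripper":[0.34,0.31,0.28,0.25,0.22],"linear":[[0,0,0],[0,0,0],[0,0,0],[0,0,0],[0,0,0]],"turn":[[0,0,0],[0,0,0],[0,0,0],[0,0,0],[0,0,0]]}'>/dev/null; python3 st.py
python3 -m creep '{"gripper":[0.18,0.1,0,0,0],"linear":[[0,0,0],[0,0,0],[0,0,0],[0,0,0],[0,0,0]],"turn":[[0,0,0],[0,0,0],[0,0,0],[0,0,0],[0,0,0]]}'; python3 st.py
```

```text
POS [ 520.  -151.     3.5] F [-0.4  0.4 -4.1] M [ 0.04 -0.08 -0.02] g 7.5 yaw 52.8
POS [ 520.5 -151.3    4.3] F [-0.7  0.5 -0.6] M [-0.03  0.04  0.01] g 0.2 yaw 52.8
t: 34.95
ee_pos: [520.4, -151.2, 4.2]
orientation: [0.915, 0.403, 0.0, 0.0]
ft_force: [-0.1, 0.1, -0.3]
width: 1.003
grip_force: 0.0
POS [ 520.4 -151.2    4.2] F [-0.1  0.1 -0.3] M [ 0.02 -0.02  0.01] g 0.0 yaw 52.8
```

```bash

python3 -m creep '{"gripper":[0,0,0,0,0],"linear":[[0,0,3],[0,0,8],[0,0,15],[0,0,20],[0,0,25]],"turn":[[0,0,0],[0,0,0],[0,0,0],[0,0,0],[0,0,0]]}'>/dev/null; python3 st.py
python3 -m creep '{"gripper":[0,0,0,0,0],"linear":[[0,0,25],[0,0,25],[0,0,25],[0,0,0],[0,0,0]],"turn":[[0,0,0],[0,0,0],[0,0,0],[0,0,0],[0,0,0]]}'>/dev/null; python3 st.py
python3 - <<'E'
from geo import *
np.set_printoptions(precision=1,suppress=True)
e=[518.6,-149.3,4]
def blobs(n,im,f,z):
    g=cv2.cvtColor(im,cv2.COLOR_BGR2GRAY)
    m=cv2.morphologyEx((g<45).astype(np.uint8),cv2.MORPH_OPEN,np.ones((3,3)))
    for i,(c,s) in enumerate(zip(*[cv2.connectedComponentsWithStats(m)[k] for k in(3,2)])):
        if i and s[4]>60:
            p=atz(n,*c,z,f)
            if abs(p[0]-e[0])<90 and abs(p[1]-e[1])<90:print(n,"dark blob",c,s,p-e)
for n in("top","side","wrist"):
    f=r.grab_frame(n);cv2.imwrite(f"pics/end_{n}.png",f["img"]);blobs(n,f["img"],f,20)
    # bright-ish hub disc: circle search near prediction handled by Hough
f=r.grab_frame("wrist");g=cv2.cvtColor(f["img"],cv2.COLOR_BGR2GRAY)
c=cv2.HoughCircles(cv2.medianBlur(g,3),cv2.HOUGH_GRADIENT,1,20,param1=80,param2=15,minRadius=6,maxRadius=20)
if c is not None:
    for k in c[0][:8]:
        p=atz("wrist",k[0],k[1],56,f)-e
        if np.hypot(*p[:2])<60:print("disc",k,p,g[int(k[1]),int(k[0])])
E
```

```text
POS [ 519.7 -150.9   75.8] F [ 0.1  0.3 -0.1] M [0.01 0.03 0.06] g 0.0 yaw 52.8
POS [ 520.5 -151.3  150.9] F [ 0.1 -0.2  0.2] M [ 0.02 -0.02  0.04] g 0.0 yaw 52.8
top dark blob [345.  279.9] [ 305  199   81  171 1530] [-66.4  38.2  16. ]
top dark blob [386.7 255.5] [377 235  26  34 336] [-12.1 -57.   16. ]
side dark blob [269.1 297.4] [256 279  30  34 724] [-5.5 -9.8 16. ]
wrist dark blob [284.6 190.1] [ 250  149   71   86 3619] [ 5.3  1.1 16. ]
disc [284.5 206.5  11. ] [ 1. -3. 52.] 101
```

```bash
python3 -c "
from bench import r
print(r.close_job())"
```

```text
the job is handed in; nothing more can be done
None
```

The cap was unlocked, turned to its stop (about 53.5°), lifted off and set down knob up in the tray's empty compartment, about 3 mm from its centre; the job is handed in but returned no verdict, and at the stop I briefly overshot to about 2 N m (0.6 would have been plenty) before backing off.

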